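# Take the big parcel-tape roll off its peg and load the bench caddy

## Robot

A 6-joint arm with a two-finger parallel gripper is mounted at the origin on the work surface. World frame = base frame: x ahead of the robot, y to its left, z up, the work surface at z = 0. Lengths are in m, angles in rad, forces in N, time in s.
With the tool pointing down it reaches from about 0.275 to 0.725 m from the base axis. Payload 15.9 kg.
Tool frame: the origin (TCP) lies on the centre line of the jaws, within the pads' length; the fingertips stand 8 mm ahead of it and the grasp point (between the pads) lies 11 mm behind it; x points along the fingers, y is the direction in which the jaws open and shut, and the axes are right-handed (so a half turn about x gives the same grasp; the last joint's range is limited). The gripper opens to 85 mm and grips with 20 to 120 N. Pads are 22 mm wide; open, the fingers measure 114 mm over their backs; the gripper's body (76 mm by 85 mm) begins 54 mm behind the grasp point. The pads swing forward as they close: fully open they stand 13 mm farther back than shut.
Start: joints at [-1.315, 0.213, -0.034, 1.323, 0, 1.571], TCP at [0.127, -0.484, 0.239] pointing down, gripper open.
Joint ranges: [-2.98, 2.98], [-0.74, 1.72], [-1.14, 1.35], [-2.1, 2.04], [-1.57, 1.44], [-3.14, 3.14]. Speed limits (rad/s): [1.89, 1.89, 2.39, 2.57, 3.14, 3.14].

## Interface

Orientations are given as a 3x3 rotation matrix whose columns are the frame's x, y, z axes.
In Python, from cell import bot, kinematics, camera gives the robot as it stands. The module is installed in compiled form; this text tells all that it offers. Calls block until the motion is done:
- bot.movep(position, orientation): joint-space move of the TCP to a pose.
- bot.line_to(position, orientation=None, vel=0.15, force_limit=None): straight line of the TCP; orientation=None keeps the orientation; vel is the mean speed in m/s. With force_limit (N) it stops when the force on the tool has changed by that much, and returns True; else False.
- bot.set_joints(angles): joint-space move.
- bot.move_gripper(opening, grasp_force=None): opening from 0.0 (shut) to 1.0 (fully open); grasp_force is the grip in N (None keeps the last); returns when the fingers have stopped.
- bot.hold(seconds).
- kinematics.ik(position, orientation): joint angles nearest the present ones, or None.
- bot.get_obs(): the state.
- camera(name): name is "side" or "top" or "wrist"; returns a dict with "img" (384x512x3 uint8, blue, green, red), "range_z" (384x512 float32, m along the optical axis (not along the pixel's ray), 0 where there is no reading), "K" (3x3 intrinsics, pixels), "R" (3x3) and "t" (3): a world point X has camera coordinates R X + t; the wrist camera has in their place "T_tool_cam" (4x4, takes a point from camera to tool coordinates, whose origin is the TCP and whose axes are the tool frame's). Camera axes: x right, y down, z forward; pixel columns grow to the right and rows downward; lengths in m; the calibration is good to about 2 mm. A picture is of the moment at which its call begins: read the wrist's pose just before it.
A pose or a line that the arm cannot do raises bot.IKError and nothing moves.
- bot.hand_in(): hands the job in, once; it reports no verdict.
The state is a dict: "clock": time; "q": joint angles; "joint_velocities": joint speeds; "tau": joint torques, N m; "tool_pos": TCP position; "eef_rot": TCP orientation; "ft_force": force on the tool from outside, world axes, zero at the start; "wrist_torque": the same for the moment, N m; "opening": opening from 0.0 (shut) to 1.0 (fully open).
Only numpy, scipy, OpenCV 4.12 (cv2) and the standard library are available. Lean on these libraries where they do the work, as an engineer would, in place of code of your own. Each camera call takes 0.05 s, during which the arm holds its last target.

## Task

Three rolls of brown parcel tape hang on the upturned pegs of the blue stand. Lift the big one (both wide and large in diameter) up and off its peg, and lower it into the empty slot of the plywood caddy so that it stands upright on its rim on the slot's floor, not letting go until it is down. Leave the thin roll and the small roll hanging on their pegs.

Things in the scene. Friction and masses are not known exactly. Their poses are not given: they have to be found in the camera images.
- big_roll: Roll to move: brown tape, 120 mm diameter, 48 wide, 44 mm core hole, 0.3-0.5 kg. Origin at its centre; x is its axis, level, pointing away from the robot. It hangs 153 mm above the table, the hole's top on a fixed 10 mm round bar that runs towards the robot and turns up 60-80 mm in front of the centre, tip 10 mm above the bar. To free it: raise 14-30 mm, then draw 110 mm or more along its -x.
- thin_roll: Bystander, to stay hanging: same tape, 120 mm diameter but only 22 mm wide, 44 mm core hole. Origin at its centre, x along its axis. The three rolls hang in any order on the stand's three equal pegs, side by side 135 mm apart. The stand's crossbar is behind them, its face 60 mm or more from the roll centres, its top 33 mm above the centres; end posts reach 200 mm above the table.
- small_roll: Bystander, to stay hanging: same tape, 48 mm wide but only 84 mm diameter, 44 mm core hole, on another peg of the same stand. Origin at its centre, x along its axis.
- slot (a point): Centre of the floor of the empty slot (nearer the robot) of a fixed plywood caddy, 6 mm above the table. Slot 80 mm wide along x, 150 long along y, z up; walls 6 thick, 44 high above the floor; two floor ribs 6 mm high at y = -32 and 32 mm stop rolling. The roll's axis goes along x; when down its centre is 60 mm above this point. The other slot holds a pen carton, top 80 mm above the table.
There are look-alikes about, which are no part of the job. What is shaped like the big_roll but orange or yellow is not meant.

How it is judged:
On the way:
1. the big roll is off its peg: held up, more than 90 mm from where it hung (distance of big_roll from where it was at the start of the episode above 0.09 m and height (world z) of big_roll above 0.115 m and contact force between the fingers and big_roll above 0.5 N), for 0.1 s.
At the end, for the whole second after the job is handed in: The big roll rests in the empty slot: centre within 22 mm of the slot centre along and across, 52 to 68 mm above its floor, axis level within 9 degrees and within 20 degrees of the slot x axis; thin and small rolls within 40 mm of where they hung (x of big_roll in the frame of slot between -0.022 and 0.022 m and y of big_roll in the frame of slot between -0.022 and 0.022 m and z of big_roll in the frame of slot between 0.052 and 0.068 m and angle between big_roll's own x axis and vertical between 1.4 and 1.742 rad and angle between the x axis of big_roll and the x axis of slot, either way round below 0.35 rad and linear speed of big_roll below 0.03 m/s and distance of each of thin_roll, small_roll from where it was at the start of the episode below 0.04 m); the robot touches nothing.
It fails at once if the thin roll or the small roll is knocked or taken more than 50 mm from where it hung (distance of any of thin_roll, small_roll from where it was at the start of the episode above 0.05 m).
It fails at once if the big roll, off its peg, is let go more than 30 mm above where it should stand (distance of big_roll from where it was at the start of the episode above 0.09 m and z of big_roll in the frame of slot above 0.09 m and contact force between the fingers and big_roll below 0.05 N).
It also fails if it takes over 50 s, if anything falls off the work surface, if the arm or the gripper's body presses on something with over 40 N, if the wrist force passes 120 N, or if a joint passes its speed limit or range.

## Working session

There is one attempt and no reset: what is moved stays moved. The work goes in short steps, each a Python script; the robot and the scene stay as the last script left them, time stands still between calls to the robot, and variables do not carry over. Pictures are saved under pics/ and viewed, and the job is handed in when it is done.

```bash
mkdir -p pics
python3 - <<'E'
from cell import bot,camera
import cv2,numpy as np
for n in ("side","top"):
    c=camera(n); cv2.imwrite(f"pics/{n}0.png",cv2.resize(c["img"],None,fx=1.5,fy=1.5)); print(n,c["K"].tolist(),c["R"].round(3).tolist(),c["t"].round(3).tolist())
    np.savez(f"{n}0.npz",**c)
o=bot.get_obs();print(o["clock"],o["tool_pos"],o["eef_rot"].round(3) if hasattr(o["eef_rot"],'round') else o["eef_rot"])
E
```

```text
side [[376.05968185106565, 0.0, 259.373875964454], [0.0, 376.05968185106565, 190.63392518632978], [0.0, 0.0, 1.0]] [[0.997, -0.079, -0.004], [-0.052, -0.612, -0.789], [0.06, 0.787, -0.614]] [-0.41, 0.131, 1.27]
top [[369.03586294002105, 0.0, 259.02474920001924], [0.0, 369.03586294002105, 196.2493271498605], [0.0, 0.0, 1.0]] [[0.01, -1.0, -0.012], [-0.998, -0.01, -0.057], [0.057, 0.013, -0.998]] [0.006, 0.397, 1.337]
0.1 [ 0.12642561 -0.48344519  0.23886247] [[-0.     0.253 -0.967]
 [ 0.001 -0.967 -0.253]
 [-1.    -0.001  0.   ]]
```

View pics/side0.png

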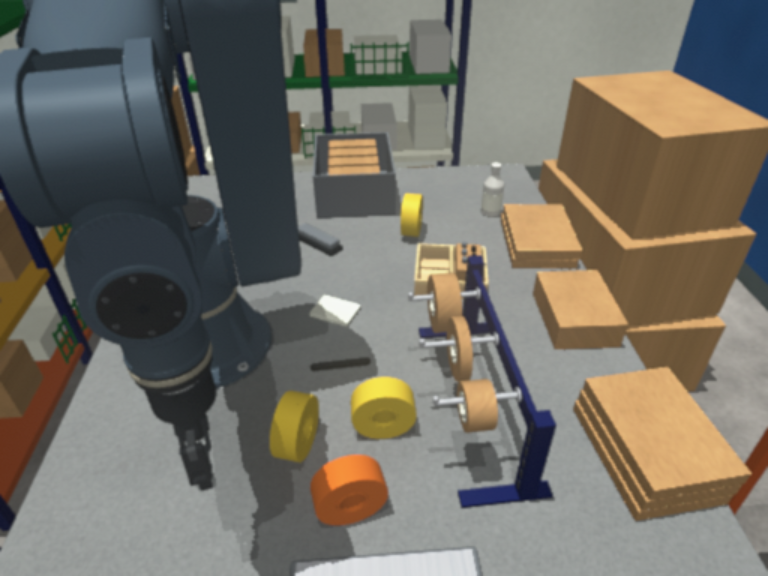

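View pics/top0.png

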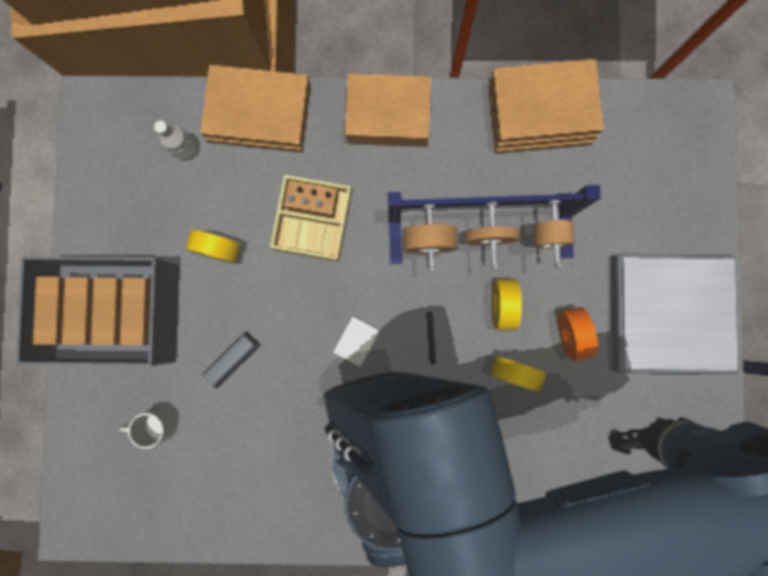

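```bash
cat > h.py <<'E'
import numpy as np,cv2
def cloud(c):
    K,R,t,d=c["K"],c["R"],c["t"],c["range_z"]
    v,u=np.mgrid[:d.shape[0],:d.shape[1]]
    p=np.stack([(u-K[0,2])/K[0,0]*d,(v-K[1,2])/K[1,1]*d,d],-1)
    P=(p-t)@R; P[d==0]=np.nan
    return P
E
python3 - <<'E'
from h import *
c=dict(np.load("top0.npz"));P=cloud(c)
img=c["img"]
cv2.imwrite("pics/topcrop.png",cv2.resize(img[110:185,175:405],None,fx=3.4,fy=3.4,interpolation=cv2.INTER_CUBIC))
b,g,r=[img[...,i].astype(int) for i in range(3)]
brown=(r-b>40)&(r>g+20)
for n,(u0,u1) in dict(big=(265,308),thin=(308,348),small=(352,386)).items():
    m=np.zeros(brown.shape,bool);m[140:172,u0:u1]=True
    m&=brown&(P[...,2]>.13)
    Q=P[m];print(n,m.sum(),np.nanpercentile(Q,[2,50,98],axis=0).round(3).tolist())
    top=Q[Q[:,2]>np.nanmax(Q[:,2])-.012];print(len(top),top.mean(0).round(3),top.min(0).round(3),top.max(0).round(3))
# stand bar dir
m=(P[...,2]>.16)&(P[...,2]<.21)&(b>r+20);vv,uu=np.nonzero(m);print(m.sum());
k=(uu>255)&(uu<400)&(vv<145)
Q=P[m][k];print("bar",np.polyfit(Q[:,1],Q[:,0],1),Q.min(0),Q.max(0))
for v in range(116,178,4):
  print(v,[(int(1000*P[v,u,0]),int(1000*P[v,u,1]),int(1000*P[v,u,2])) for u in range(178,240,6)])
E
```

```text
big 521 [[0.487, -0.131, 0.177], [0.51, -0.078, 0.207], [0.534, -0.026, 0.215]]
266 [ 0.51  -0.082  0.211] [ 0.487 -0.116  0.206] [ 0.535 -0.048  0.218]
thin 253 [[0.506, -0.264, 0.172], [0.517, -0.209, 0.206], [0.53, -0.16, 0.215]]
142 [ 0.518 -0.215  0.21 ] [ 0.507 -0.248  0.204] [ 0.53  -0.183  0.216]
small 361 [[0.501, -0.381, 0.163], [0.524, -0.341, 0.189], [0.547, -0.311, 0.197]]
196 [ 0.524 -0.349  0.193] [ 0.501 -0.376  0.188] [ 0.547 -0.325  0.2  ]
632
bar [-0.0437981   0.58531703] [ 0.573883   -0.43513936  0.17925006] [0.62380265 0.00999722 0.20578696]
116 [(694, 315, 3), (694, 293, 2), (695, 271, 1), (696, 249, 0), (697, 227, -4), (696, 203, 0), (695, 181, 3), (696, 159, 0), (695, 136, 2), (696, 114, 0), (697, 91, -2)]
120 [(680, 316, -2), (680, 293, 1), (668, 261, 46), (669, 240, 41), (668, 218, 46), (667, 196, 49), (681, 181, -3), (681, 159, -1), (681, 136, -1), (681, 114, 0), (682, 91, -3)]
124 [(664, 315, 1), (665, 293, -1), (652, 260, 50), (649, 236, 63), (648, 214, 67), (647, 192, 70), (649, 172, 65), (655, 153, 41), (654, 131, 48), (653, 109, 50), (666, 91, 0)]
128 
[... 1565 characters left out ...]
4)]
164 [(514, 311, 2), (508, 280, 45), (513, 266, 7), (513, 243, 12), (514, 222, 4), (514, 199, 7), (514, 176, 10), (514, 155, 6), (509, 128, 47), (516, 111, -1), (516, 89, 0)]
168 [(499, 311, 0), (499, 289, 0), (499, 266, 4), (495, 238, 35), (494, 214, 46), (494, 193, 46), (499, 176, 11), (500, 155, 7), (495, 129, 41), (501, 111, -2), (501, 88, 3)]
172 [(484, 311, 0), (484, 288, 2), (484, 266, 1), (485, 244, 2), (486, 223, -5), (485, 199, 2), (485, 177, 3), (480, 150, 45), (484, 131, 15), (486, 111, -2), (486, 89, -2)]
176 [(470, 312, -3), (469, 288, 3), (470, 266, 0), (470, 244, -1), (470, 222, 1), (471, 200, -4), (470, 177, 0), (471, 155, 1), (471, 132, 3), (472, 111, -3), (471, 88, -1)]
```

View pics/topcrop.png

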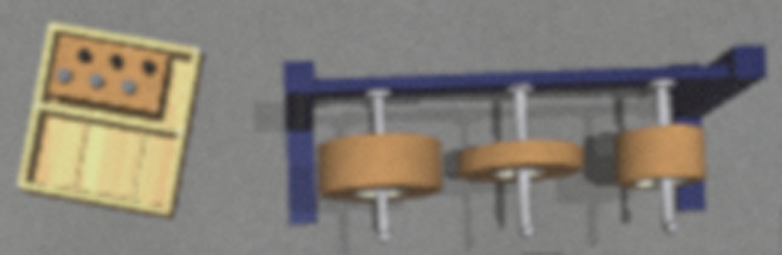

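Run:
```python
from h import *
c=dict(np.load("top0.npz"));K,R,t=c["K"],c["R"],c["t"];C=-R.T@t
def at(u,v,z):
    r=R.T@np.array([(u-K[0,2])/K[0,0],(v-K[1,2])/K[1,1],1]);return C+r*(z-C[2])/r[2]
px=dict(NL=(18,186),NR=(173,217),FL=(50,22),FR=(201,47),divL=(37,107),divR=(180,135))
W={k:at(175+(a+.5)/3.4-.5,110+(b+.5)/3.4-.5,.05)[:2] for k,(a,b) in px.items()}
for k,w in W.items(): print(k,w.round(4))
yl=W["NL"]-W["NR"];print("len",np.linalg.norm(yl),"yaw",np.arctan2(-yl[0],yl[1]))
xx=W["FL"]-W["NL"];print("yaw",np.arctan2(xx[1],xx[0]),np.linalg.norm(xx));xx=W["FR"]-W["NR"];print("yaw",np.arctan2(xx[1],xx[0]),np.linalg.norm(xx))
# rect from mask of points above 25mm
P=cloud(c);m=np.zeros(P.shape[:2],np.uint8)
s=P[...,2]
img=c["img"].astype(int);m[(img[...,2]-img[...,0]>35)]=1
m[:, :178]=0;m[:,240:]=0;m[:115]=0;m[176:]=0
n,l,st,_=cv2.connectedComponentsWithStats(m);i=1+st[1:,4].argmax()
cs,_=cv2.findContours((l==i).astype(np.uint8),0,2);r=cv2.minAreaRect(cs[0]);b=cv2.boxPoints(r);print(r)
w=np.array([at(*p,.05)[:2] for p in b]);print(w.round(4), w.mean(0))
```

```text
NL [0.5062 0.2936]
NR [0.4749 0.1299]
FL [0.6814 0.2636]
FR [0.6557 0.103 ]
divL [0.5903 0.2754]
divR [0.5617 0.1238]
len 0.16673399760553945 yaw -0.18901553727813108
yaw -0.16975382495159366 0.1777774961678693
yaw -0.14720177226753148 0.18284649267536063
((206.7830047607422, 144.49057006835938), (46.19499206542969, 50.43362808227539), 10.619654655456543)
[[0.5038 0.2954]
 [0.6838 0.2659]
 [0.654  0.1017]
 [0.4746 0.1323]] [0.57905171 0.19882763]
```

```bash
cat >> h.py <<'E'
def Rd(yaw,s=1):
    y=s*np.array([np.cos(yaw),np.sin(yaw),0]);x=np.array([0,0,-1.]);return np.stack([x,y,np.cross(x,y)],1)
E
python3 - <<'E'
from h import *
from cell import bot,camera,kinematics
for s in (1,-1):
  for p,y in (((.51,-.08,.36),.047),((.51,-.08,.2),.047),((.40,-.08,.3),.047),((.5358,.204,.36),-.17),((.5358,.204,.1),-.17),((.45,.19,.38),-.17)):
    q=kinematics.ik(np.array(p),Rd(y,s));print(s,p,None if q is None else np.round(q,2))
E
```

```text
1 (0.51, -0.08, 0.36) [-0.16  0.27  0.34  1.65  0.    1.37]
1 (0.51, -0.08, 0.2) [-0.16  0.26 -0.08  1.24  0.    1.37]
1 (0.4, -0.08, 0.3) [-0.2   0.02 -0.1   1.45  0.    1.33]
1 (0.5358, 0.204, 0.36) [0.36 0.41 0.54 1.7  0.   2.1 ]
1 (0.5358, 0.204, 0.1) [ 0.36  0.42 -0.1   1.05  0.    2.1 ]
1 (0.45, 0.19, 0.38) [0.4  0.22 0.33 1.68 0.   2.14]
-1 (0.51, -0.08, 0.36) [-0.16  0.27  0.34  1.65  0.   -1.77]
-1 (0.51, -0.08, 0.2) [-0.16  0.26 -0.08  1.24  0.   -1.77]
-1 (0.4, -0.08, 0.3) [-0.2   0.02 -0.1   1.45  0.   -1.82]
-1 (0.5358, 0.204, 0.36) [ 0.36  0.41  0.54  1.7   0.   -1.04]
-1 (0.5358, 0.204, 0.1) [ 0.36  0.42 -0.1   1.05  0.   -1.04]
-1 (0.45, 0.19, 0.38) [ 0.4   0.22  0.33  1.68  0.   -1.  ]
```

Candidates for the big roll, in the 1.5x top picture:
- **Brown wide, 120 mm:** (430,237). This fits the description: measured 48 mm wide, top at 0.213 m.
- **Brown thin:** (493,235), 23 mm wide.
- **Brown small:** (554,233), top at 0.195 m.
- **Yellow:** (507,304), (518,373) and (213,246), all excluded by colour.
- **Orange:** (578,332), also excluded by colour.

The enlarged crop confirms the choice. Next I look at the caddy and the roll with the wrist camera.

Run:
```python
from h import *
from cell import bot,camera,kinematics
o=bot.get_obs();p=o["tool_pos"]
bot.line_to([p[0],p[1],.40],vel=.25)
def snap(n):
    o=bot.get_obs();c=camera("wrist");np.savez(n+".npz",tp=o["tool_pos"],tr=o["eef_rot"],**c)
    cv2.imwrite(f"pics/{n}.png",cv2.resize(c["img"],None,fx=1.5,fy=1.5));print(n,o["clock"],o["tool_pos"],c["T_tool_cam"].round(3).tolist())
bot.movep(np.array([.52,.205,.40]),Rd(-.17));snap("w_cad")
bot.movep(np.array([.49,-.08,.40]),Rd(.047));snap("w_roll")
```

```text
w_cad 3.6833 [0.52022485 0.20431314 0.40005045] [[0.0, -0.309, 0.951, -0.135], [1.0, -0.001, -0.0, 0.0], [0.001, 0.951, 0.309, -0.079], [0.0, 0.0, 0.0, 1.0]]
w_roll 4.8417 [ 0.49025108 -0.0794282   0.39996802] [[-0.0, -0.309, 0.951, -0.135], [1.0, -0.001, -0.0, 0.0], [0.001, 0.951, 0.309, -0.079], [0.0, 0.0, 0.0, 1.0]]
```

View pics/w_cad.png

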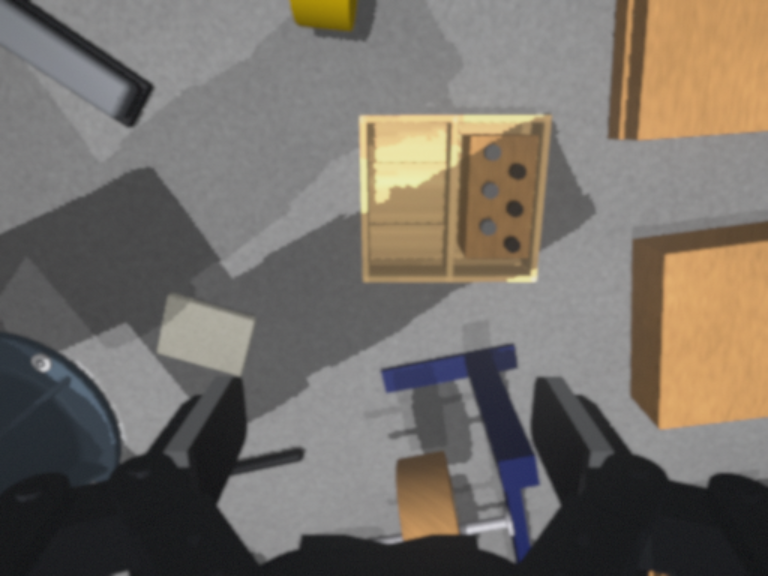

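View pics/w_roll.png

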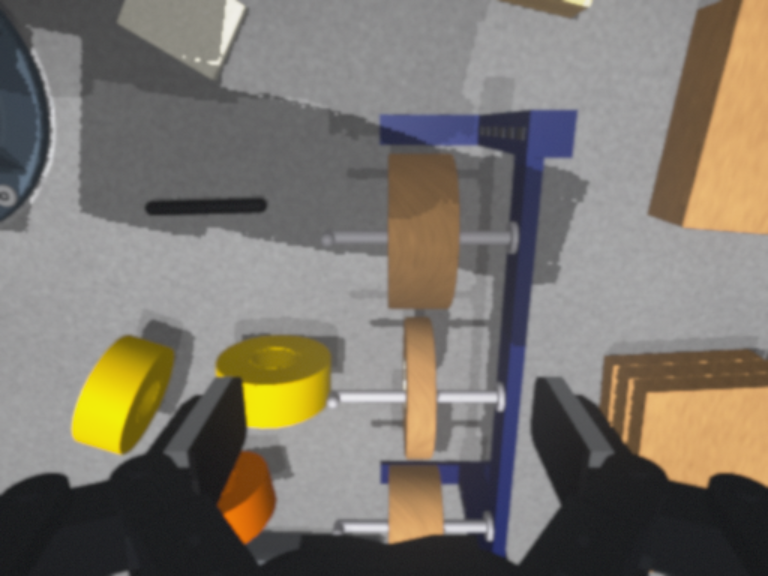

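Run:
```python
from h import *
a=np.load("w_cad.npz")["img"][70:195,232:375];cv2.imwrite("pics/cadc.png",cv2.resize(a,None,fx=4.5,fy=4.5,interpolation=cv2.INTER_CUBIC))
a=np.load("w_roll.npz")["img"][90:220,205:360];cv2.imwrite("pics/rollc.png",cv2.resize(a,None,fx=4.5,fy=4.5,interpolation=cv2.INTER_CUBIC))
```

```text
(no output)
```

View pics/cadc.png

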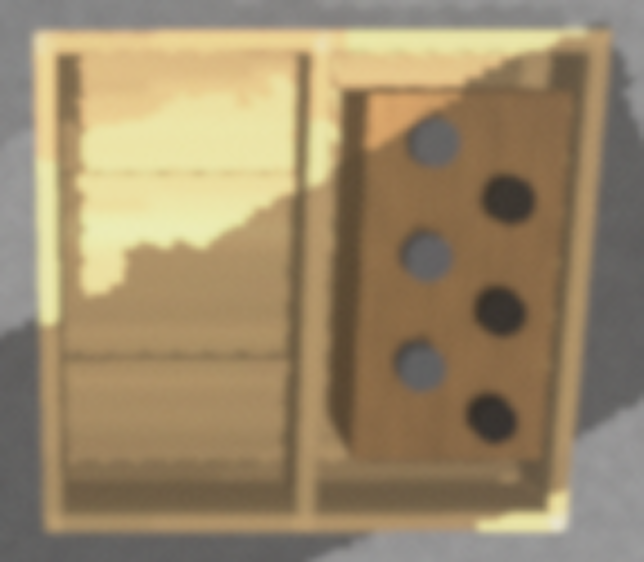

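View pics/rollc.png

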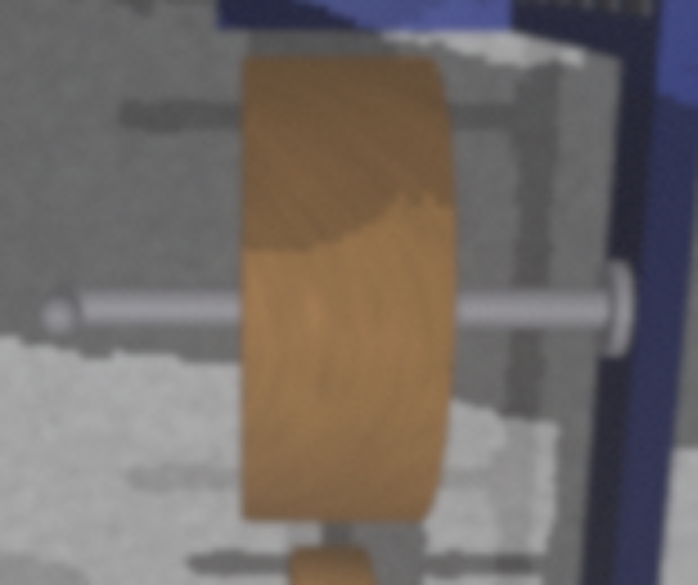

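Run:
```python
from h import *
def mk(n,u0,v0):
    d=np.load(n+".npz");T=d["T_tool_cam"];K=d["K"]
    R=d["tr"]@T[:3,:3];C=d["tr"]@T[:3,3]+d["tp"]
    def at(a,b,z):
        u=u0+(a+.5)/4.5-.5;v=v0+(b+.5)/4.5-.5
        r=R@np.array([(u-K[0,2])/K[0,0],(v-K[1,2])/K[1,1],1]);return (C+r*(z-C[2])/r[2])[:2]
    return at,d,R,C
at,d,R,C=mk("w_cad",232,70)
q=[at(a,b,.05) for a,b in((58,52),(302,52),(297,512),(65,512))]
print("inner",np.round(q,4).tolist(),np.mean(q,0))
n=np.linalg.norm;print(n(q[1]-q[0]),n(q[2]-q[1]),n(q[3]-q[2]),n(q[0]-q[3]))
for e in (q[1]-q[0],q[2]-q[3]):print("yaw",np.arctan2(e[1],e[0]))
for e in (q[0]-q[3],q[1]-q[2]):print("yaw",np.arctan2(-e[0],e[1]))
o=[at(a,b,.05) for a,b in((33,32),(320,32),(305,532),(47,532))]
print("outer",np.mean(o,0),n(o[0]-o[3]),n(o[1]-o[0]),[np.arctan2(-e[0],e[1]) for e in (o[0]-o[3],o[1]-o[2])])
at,d,R,C=mk("w_roll",205,90)
a=at(60,315,.185);b=at(610,310,.17);c2=at(90,307,.17);print("peg tip/end",a,b,np.arctan2(*(b-a)[::-1]),np.arctan2(*(b-c2)[::-1]))
l,r=at(243,308,.213),at(455,308,.213);print("roll edges",l,r,(l+r)/2,n(r-l),np.arctan2(*(r-l)[::-1]))
K=d["K"];dz=d["range_z"];v,u=np.mgrid[:384,:512]
P=np.stack([(u-K[0,2])/K[0,0]*dz,(v-K[1,2])/K[1,1]*dz,dz],-1)@R.T+C
im=d["img"].astype(int);m=(im[...,2]-im[...,0]>30)&(P[...,2]>.16)&(P[...,2]<.22)&(v>95)&(v<212)&(u>250)&(u<310)
Q=P[m];print(m.sum(),Q.min(0),Q.max(0),Q.mean(0));yy=Q[:,1]
# fit circle in y,z
A=np.c_[2*Q[:,1],2*Q[:,2],np.ones(len(Q))];s=np.linalg.lstsq(A,(Q[:,1:]**2).sum(1),rcond=None)[0];print("cyl centre y,z",s[:2],"r",np.sqrt(s[2]+s[0]**2+s[1]**2))
g=P[(im[...,2]-im[...,0]<15)&(P[...,2]>.178)&(P[...,2]<.2)&(u<262)&(u>205)&(v>140)&(v<175)];print("tip",g.mean(0) if len(g) else None)
```

```text
inner [[0.5145, 0.287], [0.589, 0.274], [0.5673, 0.1265], [0.4894, 0.1401]] [0.54007934 0.20688925]
0.07562584977471659 0.14905936552339932 0.07908436945114995 0.14900979493924263
yaw -0.17216764775998014
yaw -0.172169209738401
yaw -0.16947309462364454
yaw -0.14626880174815637
outer [0.53860175 0.20649205] 0.16204310189036364 0.08860370999633399 [np.float64(-0.1610966629223305), np.float64(-0.16278182460648832)]
peg tip/end [ 0.4462906  -0.08197393] [ 0.58210375 -0.07787302] 0.030186023983573895 0.03997777016466398
roll edges [ 0.48986653 -0.07202546] [ 0.53661754 -0.06987989] [ 0.51324203 -0.07095267] 0.04680021179738079 0.04586118236695879
4655 [ 0.48821136 -0.13306029  0.16005679] [ 0.53852584 -0.02044542  0.21497831] [ 0.51303611 -0.06931956  0.20241484]
cyl centre y,z [-0.08019618  0.15340014] r 0.059423755157970465
tip [ 0.445933   -0.08225824  0.18328155]
```

Run:
```python
from h import *
from cell import bot,camera,kinematics
R=Rd(.04);bot.movep(np.array([.513,-.080,.30]),R)
print(bot.line_to([.513,-.080,.189],vel=.1,force_limit=8))
o=bot.get_obs();print(o["tool_pos"],o["ft_force"])
bot.move_gripper(0.0,80)
o=bot.get_obs();print(o["clock"],o["opening"],o["ft_force"])
c=camera("wrist");cv2.imwrite("pics/w_g.png",c["img"]);c=camera("side");cv2.imwrite("pics/s_g.png",cv2.resize(c["img"][150:300,220:400],None,fx=4,fy=4))
```

```text
False
[ 0.51336475 -0.08006562  0.18962304] [-0.04547074  0.20172238 -0.09231052]
7.0833 0.5480659948885458 [-2.92005827  0.69119857  7.04192497]
```

View pics/s_g.png

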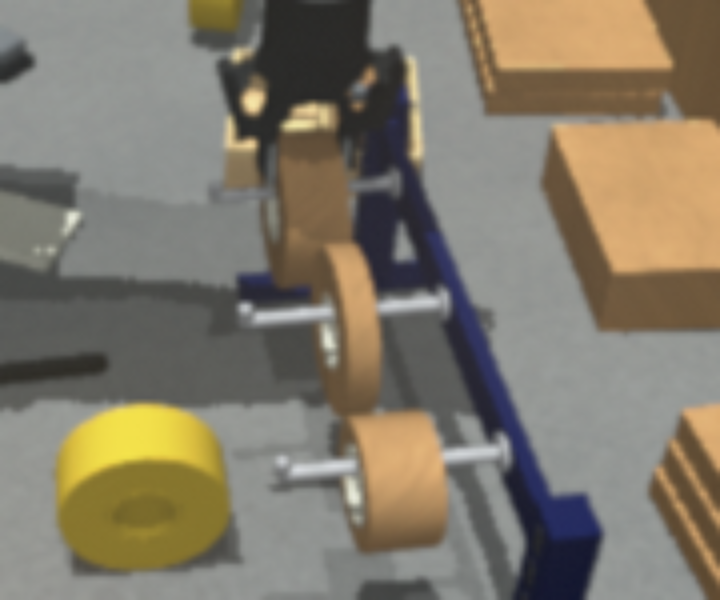

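View pics/w_g.png

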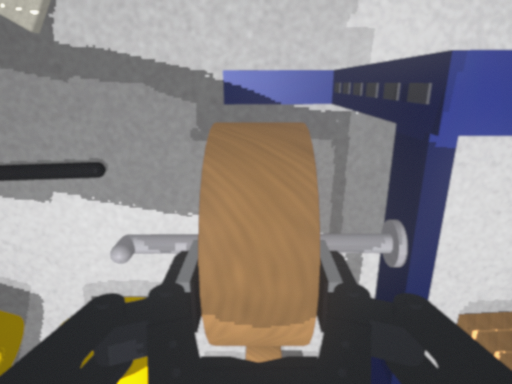

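The wrist picture shows the pads on both faces of the big roll (260,235), clear of the bar. The thin and small rolls are undisturbed. Next is the lift.

Run:
```python
from h import *
from cell import bot,camera,kinematics
R=Rd(.04)
print(bot.line_to([.513,-.080,.2115],R,vel=.05,force_limit=25))
bot.hold(.3);o=bot.get_obs();print(o["clock"],o["tool_pos"],o["opening"],o["ft_force"])
c=camera("wrist");cv2.imwrite("pics/w_l.png",c["img"]);c=camera("side");cv2.imwrite("pics/s_l.png",cv2.resize(c["img"][150:300,220:400],None,fx=4,fy=4))
```

```text
False
8.0833 [ 0.51289992 -0.07999669  0.21131379] 0.5486514719967417 [-0.57576248  0.13370607 -4.9195924 ]
```

View pics/s_l.png

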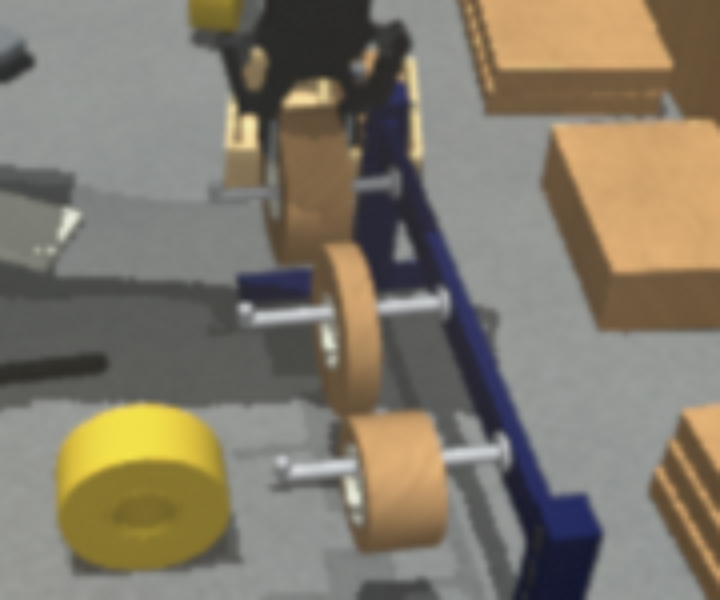

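Run:
```python
from h import *
from cell import bot,camera,kinematics
R=Rd(.04)
print(bot.line_to([.513-.13*np.cos(.04),-.080-.13*np.sin(.04),.2115],R,vel=.08,force_limit=10))
o=bot.get_obs();print(o["clock"],o["tool_pos"],o["opening"],o["ft_force"])
c=camera("wrist");cv2.imwrite("pics/w_d.png",c["img"]);c=camera("side");cv2.imwrite("pics/s_d.png",cv2.resize(c["img"][120:300,190:400],None,fx=3.5,fy=3.3))
```

```text
False
9.9583 [ 0.38335156 -0.08520089  0.21142054] 0.5479503836120035 [ 0.193309   -1.20039068 -2.86329757]
```

View pics/s_d.png

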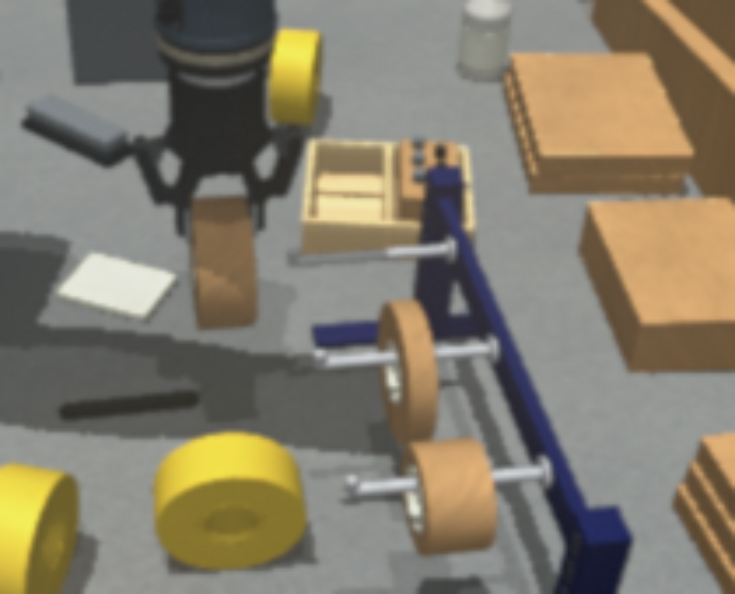

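View pics/w_d.png

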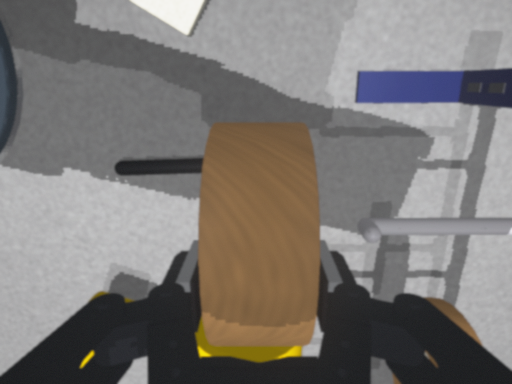

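Run:
```python
from h import *
from cell import bot,camera,kinematics
R=Rd(-.168)
bot.line_to([.40,.15,.23],R,vel=.15)
bot.line_to([.539,.2065,.23],R,vel=.12)
bot.line_to([.539,.2065,.16],R,vel=.1)
bot.hold(.2)
o=bot.get_obs();print(o["clock"],o["tool_pos"],o["opening"],o["ft_force"])
c=camera("wrist");cv2.imwrite("pics/w_p.png",cv2.resize(c["img"],None,fx=1.5,fy=1.5));c=camera("side");cv2.imwrite("pics/s_p.png",cv2.resize(c["img"][60:240,190:400],None,fx=3.5,fy=3.3))
c=camera("top");cv2.imwrite("pics/t_p.png",cv2.resize(c["img"][90:200,150:300],None,fx=5,fy=5))
```

```text
14.2333 [0.53932605 0.20663133 0.16057392] 0.5484368085889262 [-1.00379989  0.46733608 -3.02709352]
```

View pics/w_p.png

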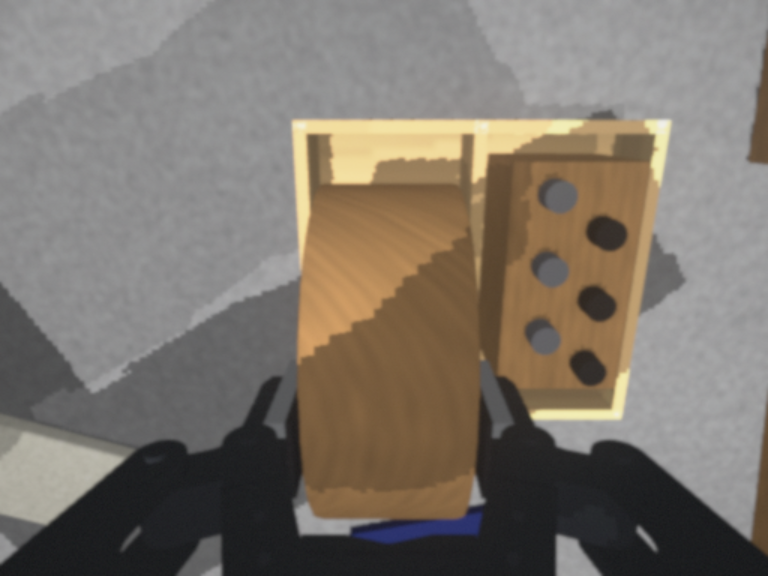

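View pics/s_p.png

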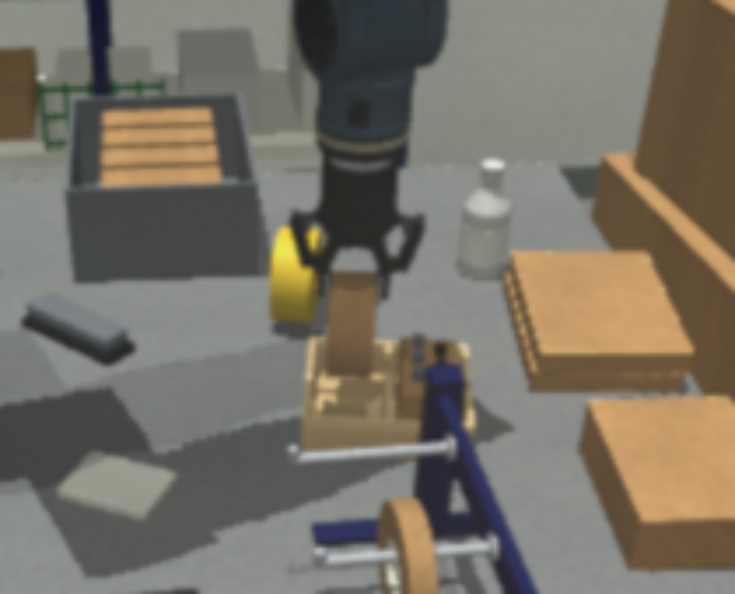

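Run:
```python
from h import *
from cell import bot,camera,kinematics
o=bot.get_obs();d=camera("wrist");T=d["T_tool_cam"];K=d["K"];R=o["eef_rot"]@T[:3,:3];C=o["eef_rot"]@T[:3,3]+o["tool_pos"]
for u,v in ((372,130),(404,155),(366,178),(362,225),(395,202),(400,180)):
    u,v=int(u),int(v);z=np.median(d["range_z"][v-2:v+3,u-2:u+3]);print(u,v,(R@np.array([(u-K[0,2])/K[0,0]*z,(v-K[1,2])/K[1,1]*z,z])+C).round(3))
```

```text
372 130 [0.62  0.243 0.08 ]
404 155 [0.64  0.223 0.08 ]
366 178 [0.614 0.211 0.08 ]
362 225 [0.609 0.177 0.08 ]
395 202 [0.632 0.191 0.08 ]
400 180 [0.641 0.202 0.068]
```

Run:
```python
from h import *
from cell import bot,camera,kinematics
R=Rd(-.168)
bot.line_to([.539,.2065,.112],R,vel=.08,force_limit=15)
o=bot.get_obs();print(o["tool_pos"],o["ft_force"])
print(bot.line_to([.539,.2065,.092],R,vel=.03,force_limit=5))
o=bot.get_obs();print(o["clock"],o["tool_pos"],o["opening"],o["ft_force"])
c=camera("wrist");cv2.imwrite("pics/w_f.png",c["img"]);c=camera("side");cv2.imwrite("pics/s_f.png",cv2.resize(c["img"][60:240,190:400],None,fx=3.5,fy=3.3))
```

```text
[0.53921941 0.20657875 0.11238642] [ 0.88680907 -0.69172222 -3.8701531 ]
True
15.625 [0.53965009 0.20663612 0.10152182] 0.5498403981215674 [2.39043002 0.93582012 2.86408976]
```

View pics/s_f.png

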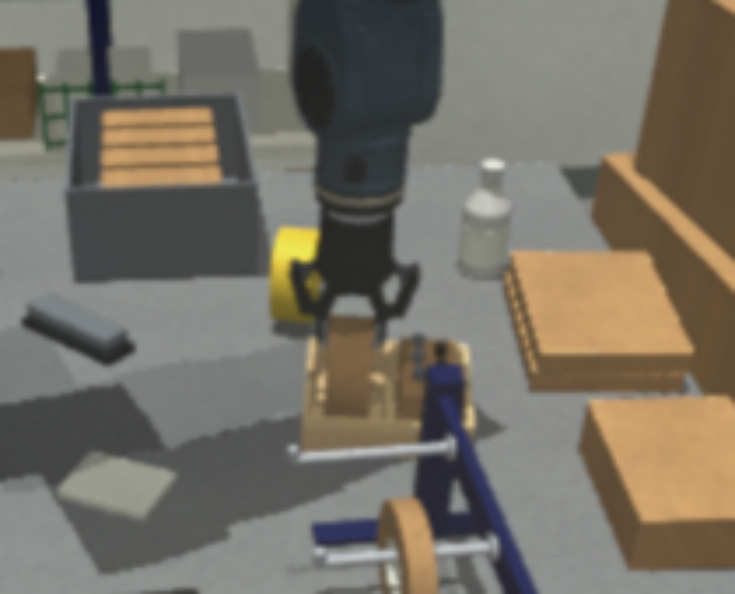

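View pics/w_f.png

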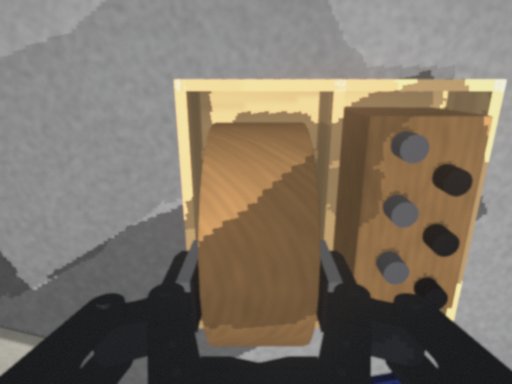

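Floor contact came at TCP z 0.1015; I expected 0.102. The roll is inside the slot, so I'm releasing it.

Run:
```python
from h import *
from cell import bot,camera,kinematics
R=Rd(-.168)
bot.move_gripper(0.85)
o=bot.get_obs();p=o["tool_pos"];print(o["opening"],o["ft_force"])
print(bot.line_to([p[0],p[1],.40],R,vel=.12,force_limit=15))
bot.line_to([.46,.21,.42],R)
o=bot.get_obs();print(o["clock"],o["ft_force"],o["tool_pos"])
c=camera("wrist");np.savez("w_e.npz",tp=o["tool_pos"],tr=o["eef_rot"],**c);cv2.imwrite("pics/w_e.png",cv2.resize(c["img"],None,fx=1.5,fy=1.5));c=camera("side");cv2.imwrite("pics/s_e.png",cv2.resize(c["img"][60:300,190:400],None,fx=2.5,fy=2.5))
d=np.load("w_e.npz");T=d["T_tool_cam"];K=d["K"];RR=d["tr"]@T[:3,:3];C=d["tr"]@T[:3,3]+d["tp"]
dz=d["range_z"];v,u=np.mgrid[:384,:512];P=np.stack([(u-K[0,2])/K[0,0]*dz,(v-K[1,2])/K[1,1]*dz,dz],-1)@RR.T+C
m=(P[...,2]>.09)&(P[...,2]<.14)&(np.hypot(P[...,0]-.539,P[...,1]-.2065)<.09)
Q=P[m];y=-.168;L=(Q-[.539,.2065,.006])@np.array([[np.cos(y),-np.sin(y),0],[np.sin(y),np.cos(y),0],[0,0,1]])
print(len(L),np.percentile(L,[1,99],axis=0).round(4).tolist())
L=L[abs(L[:,0])<.02]
A=np.c_[2*L[:,1],2*L[:,2],np.ones(len(L))];s=np.linalg.lstsq(A,(L[:,1:]**2).sum(1),rcond=None)[0];print("centre y,z",s[:2],"r",np.sqrt(s[2]+s[0]**2+s[1]**2))
```

```text
0.85060799461422 [ 0.72136691  0.3407871  -0.51819142]
False
19.4333 [ 0.05356399  0.20201584 -0.67042586] [0.46047113 0.21001878 0.41969649]
2941 [[-0.0244, -0.052, 0.0857], [0.0225, 0.053, 0.1201]]
centre y,z [-0.00013129  0.05968826] r 0.05929427727367873
```

View pics/w_e.png

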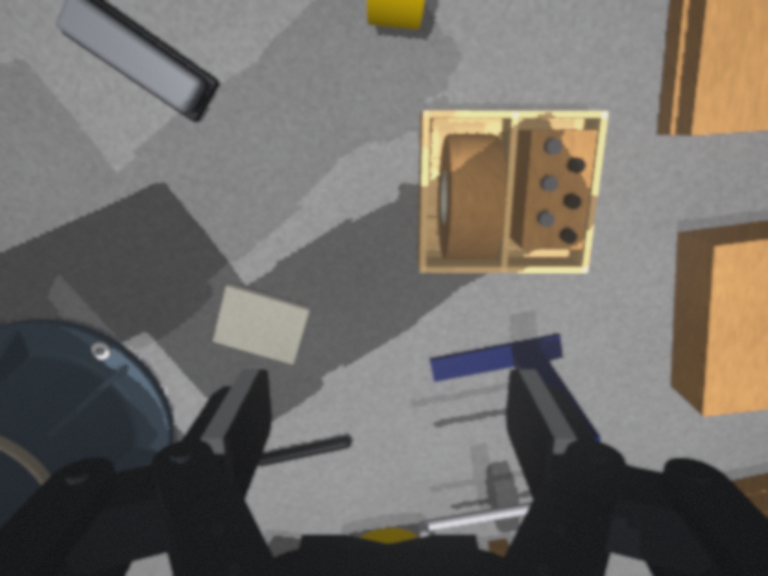

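View pics/s_e.png

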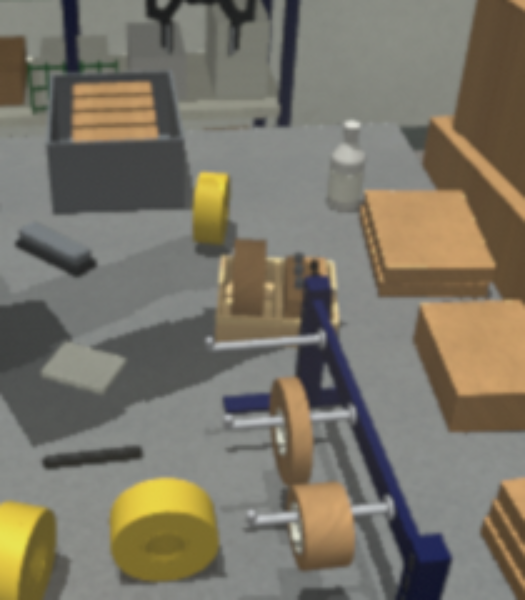

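The big roll stands upright, centred in the slot (w_e 475,195). The thin and small rolls are still hanging (s_e 292,430 and 323,525).

```bash
python3 -c "
from cell import bot
print(bot.hand_in())"
```

```text
the job is handed in; nothing more can be done
None
```

The big brown roll now stands upright on its rim in the caddy's empty slot, and I handed the job in at about 19.5 s of the 50 s allowed. I gripped it by its two faces from above, raised it 22 mm and drew it 130 mm off the peg. I then lowered it until it touched the floor, and only then let go.

- **Big roll:** the last wrist-camera depth fit put its centre about 1 mm off the slot centre across, 0 mm along and 60 mm above the floor. It looked upright and aligned with the slot in the picture.
- **Thin and small rolls:** the last side picture shows both still hanging on their pegs. I checked this by eye and did not measure any shift.
- **Gripper:** it was open and well clear of everything at hand-in.

One early reading was off: the top camera put the slot centre about 4 mm from the wrist-camera value, because the caddy's outer wall was in view. I used the wrist value, and the floor contact height (0.1015 m against 0.102 m expected) agreed with the plan. No check failed.

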